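# Load the cut-off saw's vise for the next batch

## Robot

A 7-joint arm with a two-finger parallel gripper is mounted at the origin on the work surface. World frame = base frame: x ahead of the robot, y to its left, z up, the work surface at z = 0. Lengths are in m, angles in rad, forces in N, time in s.
With the tool pointing down it reaches from about 0.425 to 0.925 m from the base axis. Payload 6.8 kg.
Tool frame: the origin (TCP) lies at the very end of the fingers, on their centre line; the grasp point (between the pads) lies 19 mm behind it; z points along the fingers, y is the line along which they close (so a half turn about z gives the same grasp; the last joint's range is limited). The gripper opens to 88 mm and grips with 3 to 60 N. Pads are 20 mm wide; open, the fingers measure 115 mm over their backs; the gripper's body (75 mm by 178 mm) begins 61 mm behind the grasp point.
Start: joints at [1.038, 0.477, 0.022, 1.555, -0.011, 1.109, -0.083], TCP at [0.278, -0.615, 0.223] pointing down, gripper open.
Joint ranges: [-2.96, 2.96], [-0.34, 2.1], [-1.41, 1.46], [0.24, 2.44], [-1.37, 4.51], [0.17, 1.92], [-2.96, 2.96]. Speed limits (rad/s): [2.39, 2.39, 3.14, 3.14, 3.14, 3.14, 3.14].

## Interface

Orientations are given as a unit quaternion [x, y, z, w].
In Python, from workcell import ctrl, claw, vision, ticket gives the robot as it stands. Calls block until the motion is done:
- ctrl.move_ptp(position, orientation): joint-space move of the TCP to a pose.
- ctrl.move_straight(position, speed=0.15, rotation=None): straight line of the TCP; rotation=None keeps the orientation; speed is the mean speed in m/s.
- ctrl.goto_joints(angles): joint-space move.
- claw.grip(opening, squeeze=None): finger opening in m; squeeze is the grip in N (None keeps the last); returns when the fingers have stopped.
- ctrl.wait(seconds).
- ctrl.solve_ik(position, orientation): joint angles nearest the present ones, or None.
- vision.read_camera(name): name is "side" or "top"; returns a dict with "image" (384x512x3 uint8, blue, green, red), "fovy" (degrees; the focal length in pixels is half the picture's height over the tangent of half this angle, whatever the lens; pixels are square), "cx", "cy" (the principal point, pixels), "R" (3x3) and "t" (3): a world point X has camera coordinates R X + t. Camera axes: x right, y down, z forward; pixel columns grow to the right and rows downward; lengths in m; the calibration is good to about 2 mm. A picture is of the moment at which its call begins. There is no depth.
A pose or a line that the arm cannot do raises ctrl.IKError and nothing moves.
- ticket.close_job(): hands the job in; it is judged then, once.
Readings, each from a call of its own:
- ctrl.current_time_s(): time.
- ctrl.current_joints(): joint angles.
- ctrl.current_joint_velocities(): joint speeds.
- ctrl.current_effort(): joint torques, N m.
- ctrl.current_tcp_pos(): TCP position.
- ctrl.current_tool_rot(): TCP orientation.
- ctrl.current_ft_force(): force on the tool from outside, world axes, zero at the start.
- ctrl.current_ft_torque(): the same for the moment, N m.
- ctrl.current_opening(): finger opening in m.
- ctrl.current_grip_force(): force on a finger pad.
Only numpy, scipy, OpenCV 4.12 (cv2) and the standard library are available. Lean on these libraries where they do the work, as an engineer would, in place of code of your own. Each camera call takes 0.05 s, during which the arm holds its last target. There are 200 camera calls.

## Task

Set up the bench saw for its next batch: squeeze the lock tab of the vise's sliding jaw and, keeping it squeezed, pull the jaw right back to its stop, drop the offcut left in the vise into the scrap bin, and lay every aluminium bar from the cutting mat flat in the vise, side by side along the fence, each fed under the raised blade with its end up to the length stop. With the tab squeezed again, run the jaw up until the bars are packed snugly between jaw and fence, let the tab go so that it locks, and turn the cut counter's knob back to its zero stop. Leave the motor, bulb and gear on the bench where they are.

Things in the scene. Friction and masses are not known exactly. Their poses are not given: they have to be found in the camera images.
- saw: bench-top cut-off saw fixed to the bench. Origin under its casting; x points across the vise to the fence, y along the stock to blade and length stop, z up. Casting x -180..170, y -110..220 mm; its flat top, the bed, is at z = 30 mm. Motor beyond the blade: x 99..171, y 120..255, z 192..264 mm. Counter case: x -120..-60, y 148..208, top at z = 72 mm
- fence (a point): foot of the fence's face, at bed level, saw y = 0; axes as the saw's (x into the fence). The fence's flat face is at saw x = 100 mm, y -70..65 mm, 35 mm high above the bed
- stop (a point): on the face of the length stop, at bed level; axes as the saw's. The stop is a plate at saw y = 110 mm (its face looks to -y), x -85..100 mm, 25 mm high above the bed; a 200 mm bar butted against it has its centre at saw y = 10 mm
- blade (a point): centre of the saw blade, a 150 mm disc in the plane saw y = 88 mm, with its arm fixed in the raised position; axes as the saw's. Blade and guard fill saw x 60..210, y 73..103, z 153..302 mm, with a handle forward to x = 34 at z = 320: a bar cannot be lowered through them, but goes down at smaller y and is fed along +y under the blade
- jaw (a joint): travel of the vise's sliding jaw to the fence, m: 0 = right back at its stop (face 180 mm from the fence), 0.165 = closed; opening = 0.180 - value. Jaw block: 100 mm wide about saw y = 0, 22 mm thick, 36 mm high above the bed. A pawl locks it in a rack with a notch every 10 mm (0, 0.01, 0.02 ...) unless the tab is squeezed; then it slides with about 6 N
- jaw_face (a point): foot of the jaw's clamping face, middle of its width, at bed level; moves with the jaw; axes as the saw's
- jaw_grip (a point): where to pinch tab and post from above, 36 mm above the bed, on the jaw; axes as the saw's. Black lock tab (6 mm thick, 30 wide) on the fence side, 32 mm free from it to the jaw block; fixed post (10 thick, 32 wide, top 56 mm above the bed) on the -x side, outer face at x = -30 mm. Over both: 56 mm free (61 at the tab's top), 43 squeezed. Carriage plate below: 12 mm high
- tab (a joint): lock tab on the jaw, rad: 0 = free, pawl down in a notch, jaw locked; 0.35 = squeezed home towards the post, which takes about 5 N (a grip of 25 N or more holds it). It springs back when let go. The pawl is clear of the rack above about 0.18; about 0.17 when let go = pawl stands on a tooth between notches, not locked
- counter (a joint): cut counter's pointer knob, rad: 0 = at its zero stop, grows clockwise seen from above; turn it counter-clockwise to the stop. Turns stiffly (0.04 N m) and stays where it is left
- counter_grip (a point): point on the counter knob's vertical axis, at the height to grip it; turns with the knob. The knob has a bar grip 40 mm long along this point's x, 14 mm thick along its y, from 23 mm below to 7 mm above the point; its case stands on the saw, near the front on the blade side
- mat: cutting mat fixed to the bench, 300 x 220 mm, 3 mm thick; origin under its centre, x along its 300 mm side
- bar1: square T-slot aluminium bar, 20 x 20 x 200 mm, about 0.11 kg; origin at its centre, its x along its length (either end, any side are alike); starts lying on the cutting mat, roughly along the mat's y, about 72 mm from the next place; may be absent
- bar2: square T-slot aluminium bar, 20 x 20 x 200 mm, about 0.11 kg; origin at its centre, its x along its length (either end, any side are alike); starts lying on the cutting mat, roughly along the mat's y, about 72 mm from the next place; may be absent
- bar3: square T-slot aluminium bar, 20 x 20 x 200 mm, about 0.11 kg; origin at its centre, its x along its length (either end, any side are alike); starts lying on the cutting mat, roughly along the mat's y, about 72 mm from the next place; may be absent
- bar4: square T-slot aluminium bar, 20 x 20 x 200 mm, about 0.11 kg; origin at its centre, its x along its length (either end, any side are alike); starts lying on the cutting mat, roughly along the mat's y, about 72 mm from the next place; may be absent
- offcut: offcut of the same bar, 20 x 20 x 50 mm, origin at its centre, x along its length; starts lying on the bed between jaw and fence
- scrap_bin: open plastic box fixed to the bench, 160 x 120 mm outside along its x and y, 55 mm high, walls 4 mm; origin under its centre
- motor: bystander: stepper motor standing shaft up, 42 x 42 x 40 mm, shaft 22 mm above; origin under its centre
- bulb: bystander: reflector bulb standing on its face, 96 mm across, 102 mm high; origin under its centre
- gear: bystander: flat black gear, 78 mm across, 20 mm high; origin under its centre

How it is judged:
On the way, in this order (a step that is already met when the one before it is completed fails the run):
1. with the lock tab held squeezed, the jaw is drawn right back to its stop (within 10 mm) (value of joint jaw below 0.01 m and value of joint tab above 0.2 rad), for 0.1 s.
2. with the lock tab held squeezed, the jaw is run up until bars touch both the fence and the jaw (x of any of bar1, bar2, bar3, bar4 in the frame of fence above -0.0125 m and x of any of bar1, bar2, bar3, bar4 in the frame of jaw_face below 0.0125 m and value of joint jaw above 0.096 m and value of joint tab above 0.2 rad), for 0.1 s.
At the end, for the whole second after the job is handed in: every bar flat on the bed, along the fence (0.06 rad), end within 8 mm of the length stop, packed between fence and jaw (gaps under 3 mm); tab free and locked (under 0.06 rad); offcut in the scrap bin; counter at zero (under 0.08 rad); all at rest (angle between the x axis of each of bar1, bar2, bar3, bar4 and the y axis of saw, either way round below 0.06 rad and z of bar1 in the frame of fence between 0.005 and 0.0135 m and x of bar1 in the frame of fence between -0.083 and -0.007 m and (distance between bar1 and bar2 below 0.0245 m or distance between bar1 and bar3 below 0.0245 m or distance between bar1 and bar4 below 0.0245 m) and z of bar2 in the frame of fence between 0.005 and 0.0135 m and x of bar2 in the frame of fence between -0.083 and -0.007 m and (distance between bar2 and bar1 below 0.0245 m or distance between bar2 and bar3 below 0.0245 m or distance between bar2 and bar4 below 0.0245 m) and z of bar3 in the frame of fence between 0.005 and 0.0135 m and x of bar3 in the frame of fence between -0.083 and -0.007 m and (distance between bar3 and bar1 below 0.0245 m or distance between bar3 and bar2 below 0.0245 m or distance between bar3 and bar4 below 0.0245 m) and z of bar4 in the frame of fence between 0.005 and 0.0135 m and x of bar4 in the frame of fence between -0.083 and -0.007 m and (distance between bar4 and bar1 below 0.0245 m or distance between bar4 and bar2 below 0.0245 m or distance between bar4 and bar3 below 0.0245 m) and x of any of bar1, bar2, bar3, bar4 in the frame of fence above -0.0125 m and x of any of bar1, bar2, bar3, bar4 in the frame of jaw_face below 0.0125 m and value of joint jaw above 0.096 m and y of bar1 in the frame of stop between -0.108 and -0.097 m and linear speed of each of bar1, bar2, bar3, bar4, offcut below 0.02 m/s and y of bar2 in the frame of stop between -0.108 and -0.097 m and y of bar3 in the frame of stop between -0.108 and -0.097 m and y of bar4 in the frame of stop between -0.108 and -0.097 m and x of offcut in the frame of scrap_bin between -0.076 and 0.076 m and y of offcut in the frame of scrap_bin between -0.056 and 0.056 m and z of offcut in the frame of scrap_bin below 0.045 m and value of joint tab below 0.06 rad and value of joint counter below 0.08 rad); the robot touches nothing.
It fails at once if the motor is pushed more than 40 mm from its place (distance of motor from where it was at the start of the episode above 0.04 m).
It fails at once if the bulb is pushed more than 40 mm from its place (distance of bulb from where it was at the start of the episode above 0.04 m).
It fails at once if the gear is pushed more than 40 mm from its place (distance of gear from where it was at the start of the episode above 0.04 m).
Of bar1, bar2, bar3, bar4 only 2 to 4 are there at a start; the rules pass over those that are not, and their reading is None.
At some moment in a run one of bar1, bar2, bar3, bar4 may be knocked a few centimetres aside while the robot is not near it.
Once in a run the grip may slacken for a moment while it holds something.
It also fails if it takes over 210 s, if anything falls off the work surface, if the arm or the gripper's body presses on something with over 40 N, if the wrist force passes 120 N, or if a joint passes its speed limit or range.

## Working session

There is one attempt and no reset: what is moved stays moved. The work goes in short steps, each a Python script; the robot and the scene stay as the last script left them, time stands still between calls to the robot, and variables do not carry over. Pictures are saved under pics/ and viewed, at most 14 in all, crops included, and the job is handed in when it is done.

```bash
ls; mkdir -p pics
python3 - <<'E'
from workcell import ctrl, claw, vision, ticket
import cv2
for n in("side","top"):
    d=vision.read_camera(n); cv2.imwrite(f"pics/{n}0.png",d["image"])
    print(n,d["fovy"],d["cx"],d["cy"],d["R"],d["t"],d.keys())
print(ctrl.current_time_s(),ctrl.current_tool_rot(),ctrl.current_tcp_pos())
E
```

```text
pics
side 57.725648138402626 260.9741928254724 192.3002696164632 [[-0.87447884 -0.48447909  0.02380706]
 [-0.29017275  0.48316684 -0.82604454]
 [ 0.38869852 -0.72926663 -0.56310181]] [0.49920614 0.28928001 0.86385697] dict_keys(['image', 'fovy', 'cx', 'cy', 'R', 't'])
top 48.627326639463746 254.85201762022018 193.44313490069905 [[ 0.10624802 -0.99433704  0.00228037]
 [-0.97364335 -0.10450176 -0.20272644]
 [ 0.20181672  0.01931902 -0.97923276]] [-0.0565513   0.60667615  1.42411907] dict_keys(['image', 'fovy', 'cx', 'cy', 'R', 't'])
0.1 [ 9.77525323e-01  2.10816595e-01 -2.25597619e-04 -7.45585021e-04] [ 0.27797011 -0.61454995  0.22182215]
```

View pics/side0.png

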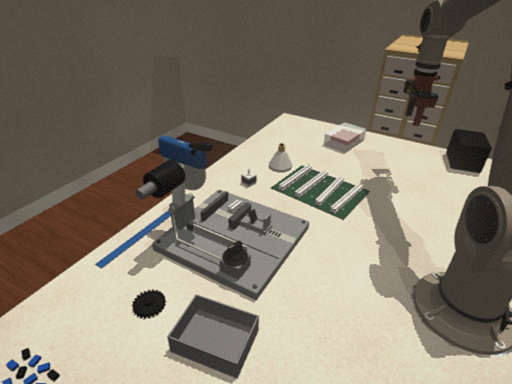

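View pics/top0.png

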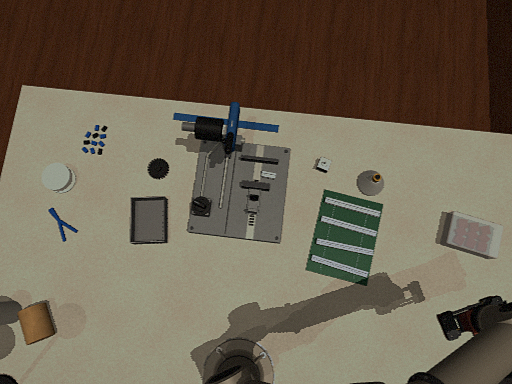

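```bash
cat > h.py <<'E'
from workcell import ctrl, claw, vision, ticket
import numpy as np, cv2
from scipy.spatial.transform import Rotation as Rot
def cam(n):
    d=vision.read_camera(n); d["R"]=np.array(d["R"]); d["t"]=np.array(d["t"])
    d["f"]=d["image"].shape[0]/2/np.tan(np.radians(d["fovy"])/2); return d
def onplane(d,uv,z):
    uv=np.atleast_2d(np.asarray(uv,float)); r=np.c_[(uv[:,0]-d["cx"])/d["f"],(uv[:,1]-d["cy"])/d["f"],np.ones(len(uv))]@d["R"]
    c=-d["R"].T@d["t"]; return c+r*((z-c[2])/r[:,2])[:,None]
def proj(d,X):
    p=np.atleast_2d(X)@d["R"].T+d["t"]; return p[:,:2]/p[:,2:]*d["f"]+[d["cx"],d["cy"]]
def crop(im,u0,v0,u1,v1,s,name):
    cv2.imwrite(f"pics/{name}.png",cv2.resize(im[v0:v1,u0:u1],None,fx=s,fy=s,interpolation=cv2.INTER_CUBIC))
E
python3 - <<'E'
import cv2
t=cv2.imread("pics/top0.png"); s=cv2.imread("pics/side0.png")
cv2.imwrite("pics/tc.png",cv2.resize(t[95:250,125:325],None,fx=4,fy=3.8709 and 4,interpolation=cv2.INTER_CUBIC)[:600])
cv2.imwrite("pics/sc.png",cv2.resize(s[130:280,140:330],None,fx=4,fy=4,interpolation=cv2.INTER_CUBIC))
E
```

```text
(no output)
```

View pics/tc.png

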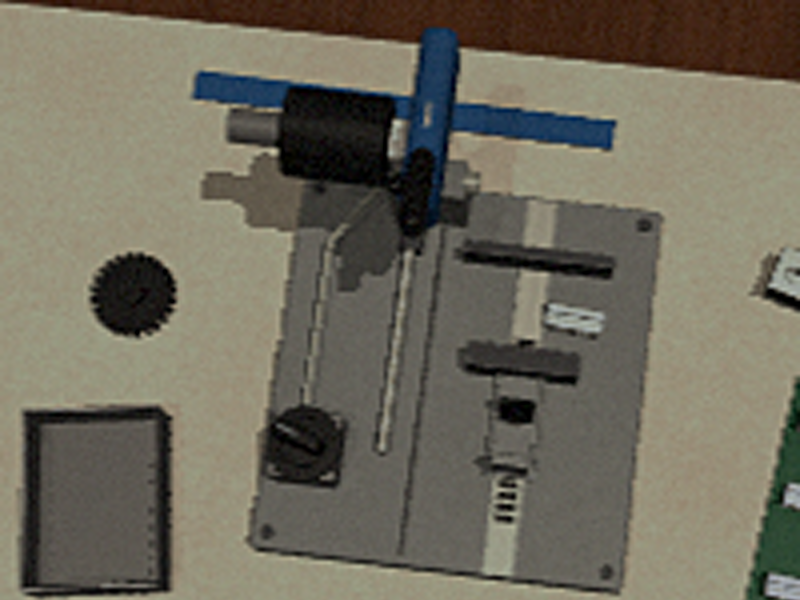

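View pics/sc.png

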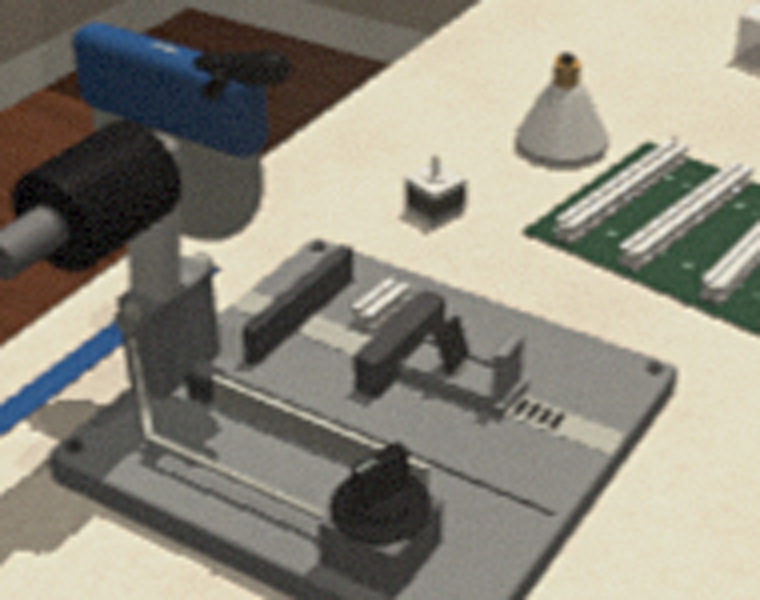

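```bash
cat > m.py <<'E'
from h import *
from scipy.optimize import least_squares
T=cam("top"); S=cam("side")
# saw corners, xy in saw frame, z=.03
ct=np.array([[660,213],[250,545],[618,586]])/4+[125,95]; xt=[[.17,-.11],[-.18,.22],[-.18,-.11]]
cs=np.array([[318,242],[677,372],[53,457]])/4+[140,130]; xs=[[.17,-.11],[-.18,-.11],[.17,.22]]
def W(p,x,z): 
    c,s=np.cos(p[2]),np.sin(p[2]); x=np.asarray(x); return np.c_[x@np.array([[c,s],[-s,c]])+p[:2],np.full(len(x),z)]
r=lambda p:np.r_[(proj(T,W(p,xt,.03))-ct).ravel(),(proj(S,W(p,xs,.03))-cs).ravel()]
if __name__=="__main__":
    q=least_squares(r,[.6,.05,0]); print(q.x,r(q.x).round(1))
    p=q.x; inv=lambda X:(X[:,:2]-p[:2])@np.array([[np.cos(p[2]),-np.sin(p[2])],[np.sin(p[2]),np.cos(p[2])]])
    f=lambda pts:np.array(pts)/4+[125,95]
    print("fence top near corners",inv(onplane(T,f([[458,257],[613,276]]),.065)))
    print("jaw top far corners",inv(onplane(T,f([[462,345],[580,350],[458,368],[578,382]]),.066)))
    print("post top",inv(onplane(T,f([[480,460],[528,460]]),.086)),"tab",inv(onplane(T,f([[517,410]]),.08)))
    print("offcut",inv(onplane(T,f([[575,318]]),.05)), "knob",inv(onplane(T,f([[303,435]]),.1)))
    b=f([[25,410],[172,410],[168,590],[22,592]]); B=onplane(T,b,.055); print("bin",B,B.mean(0))
    m=((T["image"].min(2)>150)*255).astype(np.uint8); m[:,:305]=0; m[:185]=0;m[290:]=0;m[:,390:]=0
    for c in cv2.findContours(m,0,2)[0]:
        if cv2.contourArea(c)<60: continue
        bx=cv2.boxPoints(cv2.minAreaRect(c)); Wb=onplane(T,bx,.023); d1=Wb[1]-Wb[0];d2=Wb[2]-Wb[1]; l=d1 if np.hypot(*d1[:2])>np.hypot(*d2[:2]) else d2
        print("bar",Wb.mean(0),np.linalg.norm(d1),np.linalg.norm(d2),np.arctan2(l[1],l[0]))
    print(-T["R"].T@T["t"],-S["R"].T@S["t"])
E
python3 m.py
```

```text
[ 0.62852024  0.01269641 -0.00932918] [-0.5 -0.1 -1.6  1.4  0.   2.  -0.9 -2.4  1.2 -2.5 -2.1 -1.3]
fence top near corners [[ 0.09699114  0.063878  ]
 [ 0.0955956  -0.07458253]]
jaw top far corners [[ 0.01754724  0.05047993]
 [ 0.02508433 -0.05283258]
 [-0.00337333  0.05142686]
 [-0.00364571 -0.05420628]]
post top [[-0.08534418  0.02170727]
 [-0.0805979  -0.01896914]] tab [[-0.03732402 -0.00448029]]
offcut [[ 0.05742788 -0.04542971]] knob [[-0.08370608  0.17265328]]
bin [[0.5500525  0.43778862 0.055     ]
 [0.56379145 0.30975543 0.055     ]
 [0.40764441 0.2899656  0.055     ]
 [0.39263156 0.41412782 0.055     ]] [0.47852998 0.36290937 0.055     ]
bar [ 0.39419408 -0.30913869  0.023     ] 0.018006616432018428 0.19450772125260235 -1.7701057407072829
bar [ 0.46262207 -0.32379616  0.023     ] 0.017631034336939435 0.19649131564909506 -1.6727226801732404
bar [ 0.5378244  -0.33235136  0.023     ] 0.01786693500877652 0.19296862052107108 -1.7474691918997123
bar [ 0.60788614 -0.34148523  0.023     ] 0.017741308977950468 0.19299027520571974 -1.7375073705431079
[ 0.30928363 -0.0203449   1.51766229] [0.18470645 0.73206649 0.71351297]
```

```bash
cat > m2.py <<'E'
from m import *
def edge(im,p0,p1):  # subpixel half-level crossing along p0->p1
    n=60; P=np.linspace(p0,p1,n); v=cv2.remap(im,P[None,:,0].astype(np.float32),P[None,:,1].astype(np.float32),1)[0]
    v=np.convolve(np.pad(v,2,'edge'),np.ones(5)/5,'valid'); h=(v[:6].mean()+v[-6:].mean())/2; k=np.argmax((v-h)*(v[0]-h)<0); return P[k]
def sat(d): i=cv2.GaussianBlur(d["image"].astype(np.float32),(3,3),0); return i[...,2]-i[...,0]
p0=np.array([.6285,.0127,-.0093])
st,ss=sat(T),sat(S)
obs=[]
def line(cd,im,a,b,out,z):
    for s in np.linspace(0.12,.88,15):
        x=np.array(a)*(1-s)+np.array(b)*s
        q=[proj(cd,W(p0,[x+np.array(out)*e],z))[0] for e in(-.015,.015)]
        obs.append((cd,edge(im,*q),np.array(out),float(np.dot(a,out)),z))
line(T,st,[.17,-.11],[-.18,-.11],[0,-1],.03)
line(T,st,[-.18,.22],[.1,.22],[0,1],.03)
line(T,st,[.17,-.11],[.17,.05],[1,0],.03)
line(T,st,[-.18,-.11],[-.18,.22],[-1,0],.0)
def res(p):
    c,s=np.cos(p[2]),np.sin(p[2]); o=[]
    for cd,uv,n,off,z in obs:
        X=onplane(cd,uv,z)[0,:2]-p[:2]; o.append((np.array([c*X[0]+s*X[1],-s*X[0]+c*X[1]])@n-off)*1e3)
    return np.array(o)
q=least_squares(res,p0,loss="soft_l1"); p=q.x
print(p, res(p).reshape(4,-1).round(1))
inv=lambda X:(X[:,:2]-p[:2])@np.array([[np.cos(p[2]),-np.sin(p[2])],[np.sin(p[2]),np.cos(p[2])]])
f=lambda pts:np.array(pts)/4+[125,95]
print("fence",inv(onplane(T,f([[458,257],[613,276]]),.065)))
print("jaw",inv(onplane(T,f([[458,368],[578,382]]),.066)),"knob",inv(onplane(T,f([[303,435]]),.1)))
fs=lambda pts:np.array(pts)/4+[140,130]
print("side: fence top (-.075? ) ",inv(onplane(S,fs([[245,325],[350,250],[352,367],[440,298]]),.065)),"post",inv(onplane(S,fs([[497,362],[522,340]]),.086)))
E
python3 m2.py
```

```text
[ 0.63167911  0.01102933 -0.01360288] [[-0.4  0.2 -0.2  0.9 -0.6  0.5 -0.4 -0.3  0.3  0.8  1.4 -0.5  0.1 -0.4
  -0.3]
 [ 0.2 -0.2 -1.2 -0.1 -0.   0.6 -0.4  0.2  0.2  0.3  0.4 -0.6  1.  -1.5
   0.6]
 [-1.1 -0.1 -0.1 -0.2  0.8  0.3 -0.8 -0.3  0.2  0.6  5.7  5.1  1.   0.5
  -0.6]
 [ 0.6  0.2  0.3  0.9  1.5  0.5 -0.9 -0.9 -0.3 -0.2 -0.1  0.5  0.5  0.1
   0.2]]
fence [[ 0.093536    0.06591588]
 [ 0.09273221 -0.07254935]]
jaw [[-0.00677434  0.05303594]
 [-0.00659527 -0.05259741]] knob [[-0.08762444  0.17391793]]
side: fence top (-.075? )  [[ 0.10607344  0.06571292]
 [ 0.09543812 -0.05977922]
 [ 0.00846098  0.06512495]
 [-0.00214246 -0.04161477]] post [[-0.09163971  0.02755247]
 [-0.0947438  -0.00424144]]
```

Run:
```python
import cv2
t=cv2.imread("pics/top0.png"); s=cv2.imread("pics/side0.png")
a=cv2.resize(t[150:220,230:290],None,fx=8,fy=8,interpolation=cv2.INTER_CUBIC)[:560,:400]
b=cv2.resize(s[190:245,220:270],None,fx=8,fy=8,interpolation=cv2.INTER_CUBIC)
b=cv2.copyMakeBorder(b,0,560-440,0,0,0)
import numpy as np
cv2.imwrite("pics/z.png",np.clip(np.hstack([a,b]).astype(float)*1.5,0,255).astype('uint8'))
```

```text
(no output)
```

View pics/z.png

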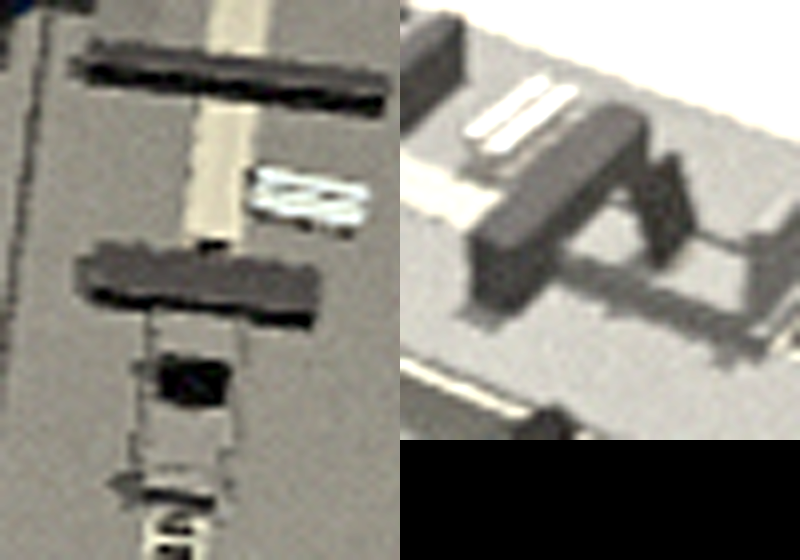

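```bash
cat >> h.py <<'E'
P=np.array([.63168,.01103,-.0136])
def s2w(x,y,z=0): c,s=np.cos(P[2]),np.sin(P[2]); return np.array([P[0]+c*x-s*y,P[1]+s*x+c*y,z])
def w2s(X): X=np.atleast_2d(X)[:,:2]-P[:2]; c,s=np.cos(P[2]),np.sin(P[2]); return np.c_[c*X[:,0]+s*X[:,1],-s*X[:,0]+c*X[:,1]]
E
python3 - <<'E'
from h import *
T=cam("top")
g=lambda u,v,z:w2s(onplane(T,[[u/8+230-.44,v/8+150-.44]],z))[0].round(4)
print("jaw back top",g(200,297,.066),"back foot",g(200,315,.03),"far top L/R",g(100,248,.066),g(300,265,.066))
print("post outer top",g(180,487,.086),"inner",g(180,465,.086),"fence near top mid/far",g(235,75,.065),g(235,58,.065),"foot",g(235,95,.03))
print("tab top",g(195,360,.086),g(195,405,.05),"offcut",g(310,197,.05))
for a in(P[2],P[2]+np.pi):
  for n,q in(("jaw",s2w(-.068,0,.047)),("cnt",s2w(-.09,.178,.07)),("bin",[.4785,.363,.1]),("bar",[.394,-.309,.02]),("far",s2w(.075,-.02,.03))):
    o=Rot.from_matrix(np.array([[-np.sin(a),np.cos(a),0],[np.cos(a),np.sin(a),0],[0,0,-1]]).T).as_quat()
    j=ctrl.solve_ik(q,o); print(n,q,None if j is None else np.round(j,2))
E
```

```text
jaw back top [0.0007 0.0009] back foot [0.0005 0.0008] far top L/R [0.0173 0.0471] [ 0.0202 -0.0409]
post outer top [-0.0872 -0.0011] inner [-0.0778  0.    ] fence near top mid/far [ 0.103  -0.0024] [ 0.1108 -0.0015] foot [ 0.1039 -0.0027]
tab top [-0.0316 -0.0008] [-0.0443 -0.0024] offcut [ 0.0554 -0.0419]
jaw [0.56368629 0.01195477 0.047     ] [ 0.25  0.57 -0.5   1.93  0.4   0.73 -0.49]
cnt [0.54410905 0.1902375  0.07      ] [ 0.12  0.62 -0.75  1.88  0.56  0.86 -0.93]
bin [0.4785, 0.363, 0.1] [-0.    0.76 -1.08  1.79  0.77  1.08 -1.38]
bar [0.394, -0.309, 0.02] [ 0.76  0.51 -0.27  2.1   0.25  0.56  0.3 ]
far [ 0.70640107 -0.00998812  0.03      ] [ 0.27  0.79 -0.52  1.57  0.47  0.91 -0.43]
jaw [0.56368629 0.01195477 0.047     ] [-0.94  1.01  1.26  2.01 -1.14  1.09 -2.28]
cnt [0.54410905 0.1902375  0.07      ] [ 0.38  0.85 -1.19  1.86  0.91  1.1   1.95]
bin [0.4785, 0.363, 0.1] [ 0.05  0.83 -1.19  1.79  0.85  1.14  1.7 ]
bar [0.394, -0.309, 0.02] [ 0.29  0.52  0.31  2.13 -0.3   0.53 -2.33]
far [ 0.70640107 -0.00998812  0.03      ] [-0.75  1.19  1.26  1.65 -1.2   1.25 -2.38]
```

```bash
cat >> h.py <<'E'
P[0]=.6337
def ori(a): return Rot.from_matrix(np.array([[-np.sin(a),np.cos(a),0],[np.cos(a),np.sin(a),0],[0,0,-1]]).T).as_quat()
Q=ori(P[2])
def st(msg=""): print(msg,"t",round(ctrl.current_time_s(),1),"saw",w2s(ctrl.current_tcp_pos())[0].round(4),"z",round(ctrl.current_tcp_pos()[2],4),"F",np.round(ctrl.current_ft_force(),1),"op",round(ctrl.current_opening(),4),"gf",round(ctrl.current_grip_force(),1),flush=True)
E
python3 - <<'E'
from h import *
ctrl.move_ptp(s2w(-.0675,0,.22),Q); claw.grip(.086,45)
ctrl.move_straight(s2w(-.0675,0,.11),.2); st()
for z in(.085,.065,.047):
    ctrl.move_straight(s2w(-.0675,0,z),.08); st(z)
    if abs(ctrl.current_ft_force()[2])>8: break
else:
    claw.grip(.035,45); st("sq")
E
```

```text
t 3.8 saw [-0.0668  0.0003] z 0.1108 F [ 0.7  0.  -0.1] op 0.0861 gf 0.0
0.085 t 4.2 saw [-0.0679 -0.    ] z 0.0845 F [ 0.3 -0.2 -0.3] op 0.0864 gf 0.0
0.065 t 4.6 saw [-0.068  0.   ] z 0.0643 F [ 0.1 -0.4  1.1] op 0.0858 gf 0.0
0.047 t 5.0 saw [-0.068  -0.0001] z 0.0463 F [ 0.2  0.6 -0. ] op 0.0859 gf 0.0
sq t 5.7 saw [-0.0687  0.0001] z 0.0474 F [-5.1 -1.6  9.2] op 0.0434 gf 45.0
```

Run:
```python
from h import *
x=ctrl.current_tcp_pos(); x0=-.0687
ctrl.move_straight(s2w(x0-.09,0,.047),.07); st()
for k in range(1,9):
    ctrl.move_straight(s2w(x0-.09-.002*k,0,.047),.03); st(k)
    if abs(ctrl.current_ft_force()[0])>22: break
ctrl.wait(.3); st()
```

```text
t 7.2 saw [-0.1576  0.0002] z 0.0475 F [ 5.  -0.3  3.2] op 0.043 gf 45.0
1 t 7.4 saw [-1.596e-01  1.000e-04] z 0.0475 F [ 5.4 -0.7  4.3] op 0.0431 gf 45.0
2 t 7.7 saw [-1.617e-01  1.000e-04] z 0.0474 F [ 4.  -0.   5.4] op 0.0432 gf 45.0
3 t 7.9 saw [-1.638e-01  1.000e-04] z 0.0475 F [ 4.5 -0.5  5.6] op 0.0429 gf 45.0
4 t 8.2 saw [-1.658e-01  1.000e-04] z 0.0474 F [ 4.9 -0.1  5.4] op 0.0432 gf 45.0
5 t 8.4 saw [-1.678e-01  1.000e-04] z 0.0474 F [ 5.  -1.   5.2] op 0.0431 gf 45.0
6 t 8.7 saw [-1.689e-01  1.000e-04] z 0.0475 F [ 7.7 -0.4  3.1] op 0.0431 gf 45.0
7 t 8.9 saw [-1.689e-01  1.000e-04] z 0.0475 F [14.5 -1.  -6.3] op 0.0429 gf 45.0
8 t 9.2 saw [-0.1689  0.0002] z 0.0476 F [ 21.6  -2.1 -13.9] op 0.0427 gf 45.1
 t 9.5 saw [-0.1689  0.0002] z 0.0476 F [ 21.8  -1.5 -14.5] op 0.0431 gf 45.1
```

Run:
```python
from h import *
T=cam("top"); im=cv2.imread("pics/top0.png")
m=((im.min(2)>140)*255).astype(np.uint8); m[:,:255]=0;m[:,282:]=0;m[:165]=0;m[185:]=0
n,l,s,c=cv2.connectedComponentsWithStats(m); print(s,c)
u=np.argwhere(m>0)[:,::-1].astype(np.float32); r=cv2.minAreaRect(u); print(r)
o=w2s(onplane(T,[r[0]],.05))[0]; print(o); o[1]=max(min(o[1],-.036),-.05)
ctrl.move_straight(s2w(-.1685,0,.047),.03); claw.grip(.086,45); st()
ctrl.move_straight(s2w(-.1685,0,.15),.2)
ctrl.move_ptp(s2w(*o,.15),Q); claw.grip(.05,45)
for z in(.06,.033):
    ctrl.move_straight(s2w(*o,z),.1); st(z)
    if abs(ctrl.current_ft_force()[2])>8: break
claw.grip(.0,45); st("g")
ctrl.move_straight(s2w(*o,.17),.15); st("up")
crop(cam("side")["image"],160,130,310,240,4,"off")
```

```text
[[     0      0    512    384 196561]
 [   262    171     14      7     47]] [[255.49689409 191.50410814]
 [268.4893617  174.31914894]]
((268.3461608886719, 174.26922607421875), (12.943665504455566, 4.706787109375), 11.309932708740234)
[ 0.05308786 -0.04206488]
 t 10.7 saw [-1.689e-01 -1.000e-04] z 0.0469 F [-0.5  0.1 -0. ] op 0.0861 gf 0.0
0.06 t 14.1 saw [ 0.0537 -0.0419] z 0.0607 F [ 1.  -0.3 -0.1] op 0.0501 gf 0.0
0.033 t 14.5 saw [ 0.0523 -0.0421] z 0.0317 F [-0.4 -0.3  0.5] op 0.0502 gf 0.0
g t 15.0 saw [ 0.0531 -0.0421] z 0.0331 F [-1.2  0.4  1. ] op 0.0199 gf 45.0
up t 16.1 saw [ 0.0523 -0.0422] z 0.1688 F [-0.3 -0.  -0.3] op 0.0199 gf 45.0
```

View pics/off.png

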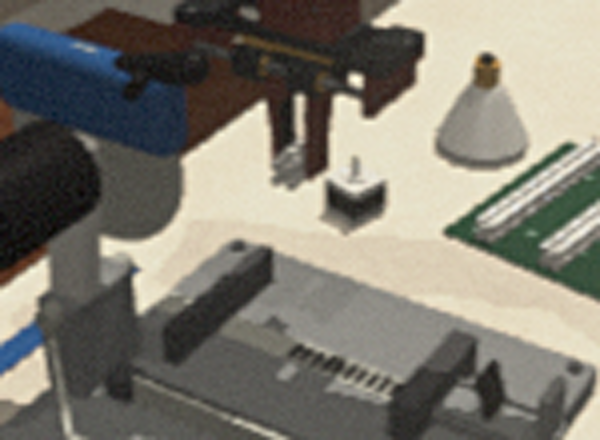

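Run:
```python
from h import *
ctrl.move_straight(s2w(-.15,-.03,.17),.25)
b=np.array([.4785,.3629,.17]); ctrl.move_straight(b,.25); st()
b[2]=.032; ctrl.move_straight(b,.15); st("low"); claw.grip(.045,45); b[2]=.2; ctrl.move_straight(b,.2); st()
ctrl.move_straight([.43,.2,.25],.25)
T=cam("top");S=cam("side")
a=cv2.resize(T["image"][185:225,180:220],None,fx=10,fy=10,interpolation=cv2.INTER_CUBIC)
c=cv2.resize(S["image"][235:275,215:255],None,fx=10,fy=10,interpolation=cv2.INTER_CUBIC)
cv2.imwrite("pics/knob.png",np.clip(np.hstack([a,c]).astype(float)*2.2,0,255).astype('uint8'))
cv2.imwrite("pics/topa.png",T["image"])
```

```text
t 18.8 saw [-0.1595  0.3483] z 0.1698 F [ 0.2  0.1 -0.2] op 0.0199 gf 45.0
low t 19.9 saw [-0.1594  0.3503] z 0.0329 F [-0.2 -1.1  0.2] op 0.0192 gf 45.0
 t 21.4 saw [-0.1605  0.349 ] z 0.1988 F [ 0.6 -0.7 -0.6] op 0.0452 gf 0.0
```

View pics/knob.png

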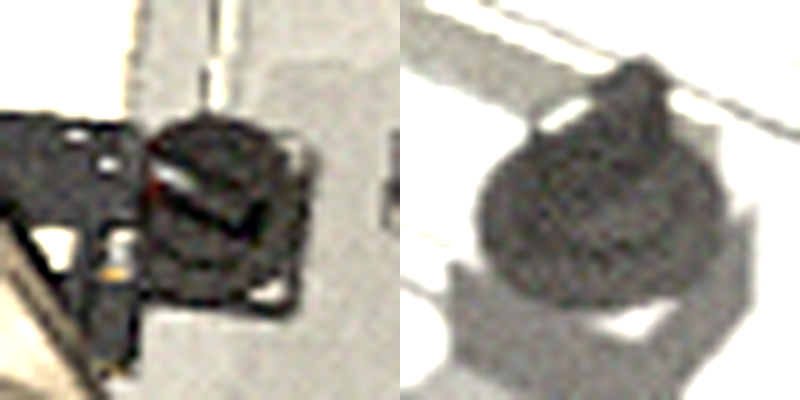

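View pics/topa.png

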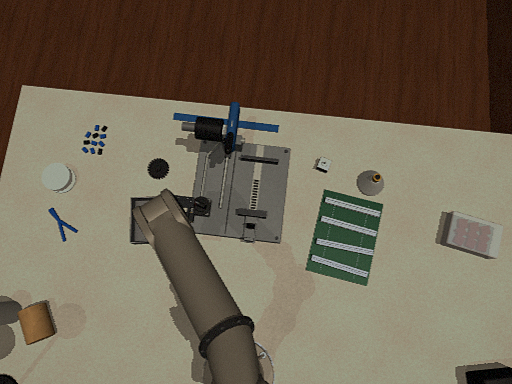

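Run:
```python
from h import *
T=cam("top");S=cam("side")
for z in(.07,.08,.09,.1,.11,.12): print(z,(proj(T,s2w(-.09,.178,z))[0]-[180,185])*10,(proj(S,s2w(-.09,.178,z))[0]-[215,235])*10+[400,0])
A=onplane(T,np.array([[165,198],[250,235],[155,170],[190,190],[145,165],[265,215]])/10+[180,185],.1)[:,:2]
for i in(0,2,4): d=A[i]-A[i+1]; print(np.degrees(np.arctan2(d[1],d[0])))
for deg in (60,65,70):
  d=np.array([np.cos(np.radians(deg)),np.sin(np.radians(deg)),0])*.02
  for z in(.1,.11): print(deg,z,[((proj(S,s2w(-.09,.178,z)+k*d)[0]-[215,235])*10+[400,0]).round() for k in(1,-1)],[((proj(T,s2w(-.09,.178,z)+k*d)[0]-[180,185])*10).round() for k in(1,-1)])
```

```text
0.07 [206.20168313 202.626127  ] [592.57856632 212.67946794]
0.08 [202.62988941 197.51696135] [591.82202496 184.47036518]
0.09 [199.00984874 192.33878229] [591.05587496 155.90298622]
0.1 [195.34057691 187.090182  ] [590.27993211 126.97046187]
0.11 [191.62106276 181.76971408] [589.49400745  97.66574623]
0.12 [187.85026725 176.37589226] [588.69790711  67.98161093]
72.52102520467754
66.35217564538017
73.39277470776373
60 0.1 [array([519., 154.]), array([660., 100.])] [array([149., 153.]), array([242., 221.])]
60 0.11 [array([518., 125.]), array([660.,  71.])] [array([145., 147.]), array([239., 216.])]
65 0.1 [array([523., 158.]), array([657.,  96.])] [array([146., 157.]), array([245., 217.])]
65 0.11 [array([521., 129.]), array([656.,  67.])] [array([142., 152.]), array([242., 212.])]
70 0.1 [array([526., 162.]), array([653.,  92.])] [array([143., 162.]), array([248., 213.])]
70 0.11 [array([525., 133.]), array([652.,  63.])] [array([139., 156.]), array([244., 208.])]
```

Run:
```python
from h import *
x,y=s2w(-.09,.178)[:2]; a=np.radians(-22)
ctrl.move_ptp([x,y,.2],ori(a)); claw.grip(.045,20)
for z in(.125,.105,.095,.087):
    ctrl.move_straight([x,y,z],.08); f=ctrl.current_ft_force()[2]
    if abs(f)>6: st("contact"); break
st("down"); print(np.round(ctrl.current_joints(),2))
claw.grip(0,20); st("g"); print(ctrl.current_ft_torque())
for k in range(1,5):
    ctrl.move_straight([x,y,ctrl.current_tcp_pos()[2]],.05,ori(a+.05*k)); print(k,np.round(ctrl.current_ft_torque(),3))
st(); crop(cam("top")["image"],180,160,260,220,8,"k2")
```

```text
down t 25.3 saw [-0.0903  0.1778] z 0.0864 F [0.  0.5 0.2] op 0.0451 gf 0.0
[-0.02  0.54 -0.55  1.88  0.38  0.83 -1.15]
g t 25.9 saw [-0.0905  0.1784] z 0.0871 F [-3.2  2.   2.4] op 0.0138 gf 20.0
[0.27897589 0.54730188 0.00444274]
1 [0.409 0.728 0.084]
2 [0.494 1.018 0.125]
3 [0.528 0.929 0.042]
4 [ 0.549  0.941 -0.   ]
 t 26.9 saw [-0.0905  0.1785] z 0.0871 F [-4.   2.6  3. ] op 0.0142 gf 20.0
```

Run:
```python
from h import *
x,y=s2w(-.09,.178)[:2]; a=np.radians(-22)
for k in range(5,70):
    try: ctrl.move_straight([x,y,.087],.05,ori(a+.05*k))
    except ctrl.IKError: print("ik",k);break
    t=ctrl.current_ft_torque()
    if k%4==0 or abs(t[2])>.2: print(k,np.round(t,3),round(ctrl.current_grip_force(),1))
    if abs(t[2])>.35: break
st(); print(np.round(ctrl.current_joints(),2), np.degrees(a+.05*k))
```

```text
8 [ 0.543  1.105 -0.   ] 20.0
12 [0.453 1.064 0.045] 20.0
16 [0.464 1.034 0.067] 20.0
20 [0.507 1.085 0.051] 20.0
24 [0.493 1.095 0.021] 20.0
28 [0.43  1.114 0.084] 20.0
32 [0.449 1.08  0.036] 20.0
36 [0.479 1.116 0.02 ] 20.0
39 [ 0.474  1.071 -0.337] 20.0
40 [ 0.623  0.94  -0.404] 20.4
 t 36.0 saw [-0.0902  0.1784] z 0.0871 F [-4.9  2.5  3.7] op 0.0145 gf 20.4
[ 0.28  0.71 -1.    1.86  0.71  0.99  0.58] 92.59155902616465
```

```bash
cat >> h.py <<'E'
def bars():
    T=cam("top"); g=cv2.GaussianBlur(T["image"],(3,3),0).min(2); out=[]
    m=((g>115)*255).astype(np.uint8); k=np.zeros_like(m)
    c=cv2.fillConvexPoly(k,np.array([[326,186],[386,203],[368,287],[302,270]]),255); m&=k
    for c in cv2.findContours(m,0,2)[0]:
        if cv2.contourArea(c)<60: continue
        W=onplane(T,cv2.boxPoints(cv2.minAreaRect(c)),.023); d=[W[1]-W[0],W[2]-W[1]]; n=[np.linalg.norm(v) for v in d]
        l=d[int(np.argmax(n))]; a=np.arctan2(l[1],l[0])+np.pi/2; a=(a+np.pi/2)%np.pi-np.pi/2
        out.append((*W.mean(0)[:2],a,max(n),min(n)))
    return sorted(out)
def pick(b):
    x,y,a=b[:3]; ctrl.move_ptp([x,y,.12],ori(a)); claw.grip(.05,45)
    for z in(.03,.006):
        ctrl.move_straight([x,y,z],.12)
        if abs(ctrl.current_ft_force()[2])>8: st("HIT"); return False
    claw.grip(0,45); st("grip"); ctrl.move_straight([x,y,.15],.2); st("up")
    return abs(ctrl.current_opening()-.02)<.003
def place(xs,y0=-.05):
    ctrl.move_ptp(s2w(xs,y0-.02,.15),Q); ctrl.move_straight(s2w(xs,y0,.13),.2)
    for z in(.06,.0345):
        ctrl.move_straight(s2w(xs,y0,z),.12)
    st("bed")
    ctrl.move_straight(s2w(xs,.0,.0345),.1); st("fed")
    for k in range(1,13):
        ctrl.move_straight(s2w(xs,.002*k,.0345),.03)
        if ctrl.current_ft_force()[1]<-6: break
    st("stop"); y=.002*k-.001
    ctrl.move_straight(s2w(xs,y,.0335),.03); claw.grip(.025,45); ctrl.move_straight(s2w(xs,y,.15),.2); st("left")
E
python3 - <<'E'
from h import *
claw.grip(.045,20); p=np.array(ctrl.current_tcp_pos()); p[2]=.2; ctrl.move_straight(p,.15)
ctrl.move_ptp(s2w(-.12,0,.2),Q)
B=bars(); print(np.round(B,4))
if len(B)==4 and pick(B[0]): place(.072)
print(np.round(bars(),4)); cv2.imwrite("pics/p1.png",cam("side")["image"])
E
```

```text
[[ 0.394  -0.3085 -0.1993  0.1976  0.0194]
 [ 0.5015 -0.3298  1.439   0.3223  0.2255]
 [ 0.5375 -0.3328 -0.1767  0.1987  0.0194]
 [ 0.6077 -0.3416 -0.1689  0.1983  0.0191]]
grip t 42.1 saw [-0.2352 -0.323 ] z 0.0063 F [0.3 0.4 3.7] op 0.0198 gf 45.0
up t 43.0 saw [-0.2363 -0.3225] z 0.1489 F [-0.6  0.1 -1.8] op 0.0196 gf 45.0
bed t 45.8 saw [ 0.0717 -0.05  ] z 0.0342 F [-0.9 -0.2 -1.5] op 0.0197 gf 45.0
fed t 46.5 saw [0.072 0.   ] z 0.0345 F [-0.3  0.3 -1.6] op 0.0197 gf 45.0
stop t 48.2 saw [0.0721 0.0102] z 0.0344 F [-1.8 -8.6  1.3] op 0.0199 gf 45.0
left t 49.5 saw [0.0713 0.0127] z 0.1489 F [-0.2 -0.1 -1.2] op 0.0252 gf 0.0
[[ 0.5015 -0.3298  1.439   0.3223  0.2255]
 [ 0.6077 -0.3416 -0.1667  0.1983  0.0194]]
```

View pics/p1.png

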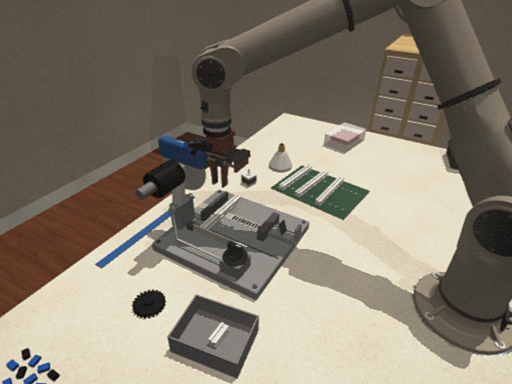

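```bash
sed -i 's/findContours(m,0,2)/findContours(m,1,2)/; s/^    return sorted(out)/    return sorted(o for o in out if .18<o[3]<.21 and o[4]<.03)/' h.py
python3 - <<'E'
from h import *
B=bars(); print(np.round(B,4))
if len(B)==3 and pick(B[0]): place(.034)
print(np.round(bars(),4)); st()
E
```

```text
[[ 0.6077 -0.3416 -0.1667  0.1983  0.0194]]
[[ 0.6077 -0.3416 -0.1667  0.1983  0.0194]]
 t 49.7 saw [0.0711 0.0128] z 0.1482 F [ 0.1  0.6 -0.7] op 0.0252 gf 0.0
```

Run:
```python
from h import *
crop(cam("top")["image"],290,180,400,295,5,"mat")
```

```text
(no output)
```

View pics/mat.png

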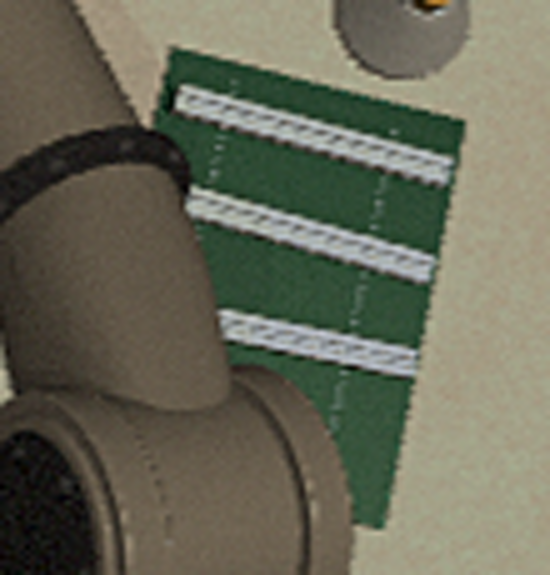

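```bash
cat >> h.py <<'E'
def clear(): ctrl.goto_joints([0.25,.38,-.5,1.93,.4,.85,-.49])
def go(xs,n):
    clear(); B=bars(); print(np.round(B,4))
    if len(B)==n and pick(B[0]): place(xs); return True
    return False
E
python3 - <<'E'
from h import *
print(go(.034,3))
E
```

```text
[[ 0.5375 -0.3328 -0.1767  0.1987  0.0194]
 [ 0.6078 -0.3416 -0.1698  0.1983  0.0192]]
False
```

```bash
sed -i 's/g>115/g>140/' h.py
python3 - <<'E'
from h import *
print(go(.034,3)); st()
E
```

```text
[[ 0.4626 -0.3238 -0.0984  0.1951  0.0153]
 [ 0.5372 -0.3317 -0.1766  0.192   0.0164]
 [ 0.6075 -0.3411 -0.1689  0.1923  0.0165]]
grip t 54.4 saw [-0.1663 -0.3373] z 0.0063 F [-0.5 -0.1  2.9] op 0.0195 gf 45.0
up t 55.3 saw [-0.1675 -0.3368] z 0.1488 F [ 0.   0.7 -1.5] op 0.0196 gf 45.0
bed t 57.9 saw [ 0.0338 -0.05  ] z 0.0344 F [-0.3  0.  -0.3] op 0.0197 gf 45.0
fed t 58.6 saw [0.034 0.   ] z 0.0345 F [ 0.2 -0.2 -1.9] op 0.0198 gf 45.0
stop t 60.1 saw [0.034  0.0093] z 0.0344 F [-0.6 -6.3 -0.6] op 0.0197 gf 45.0
left t 61.4 saw [0.0332 0.0108] z 0.1489 F [-0.1 -0.5 -0.1] op 0.025 gf 0.0
True
 t 61.4 saw [0.0332 0.0108] z 0.1489 F [-0.1 -0.5 -0.1] op 0.025 gf 0.0
```

Run:
```python
from h import *
print(go(-.004,2) and go(-.042,1)); clear(); print(bars())
cv2.imwrite("pics/v.png",np.vstack([cv2.resize(cam(n)["image"][v:v+75,u:u+100],None,fx=4,fy=4,interpolation=cv2.INTER_CUBIC) for n,u,v in(("top",190,135),("side",205,180))]))
```

```text
[[ 0.5371 -0.3322 -0.1766  0.1929  0.0164]
 [ 0.6071 -0.341  -0.1688  0.1923  0.0156]]
grip t 65.6 saw [-0.0917 -0.3446] z 0.0063 F [-0.4  0.7  2.9] op 0.0195 gf 45.0
up t 66.5 saw [-0.0929 -0.3442] z 0.1487 F [-0.3 -0.1 -1.4] op 0.0196 gf 45.0
bed t 69.0 saw [-0.0041 -0.0499] z 0.0347 F [ 0.  -0.3 -0.8] op 0.0197 gf 45.0
fed t 69.6 saw [-0.004  -0.0001] z 0.0345 F [ 0.2 -0.9 -0.4] op 0.02 gf 45.0
stop t 71.4 saw [-0.004   0.0101] z 0.0344 F [-0.3 -8.8  1.4] op 0.0198 gf 45.0
left t 72.7 saw [-0.0047  0.0128] z 0.149 F [0.7 0.1 0.1] op 0.0251 gf 0.0
[[ 0.6075 -0.3411 -0.1689  0.1923  0.0164]]
grip t 76.8 saw [-0.0212 -0.3525] z 0.0064 F [0.4 0.1 2.3] op 0.0201 gf 45.0
up t 77.7 saw [-0.0225 -0.3521] z 0.1484 F [ 0.2  0.5 -1.6] op 0.0198 gf 45.0
bed t 80.2 saw [-0.0421 -0.0499] z 0.0346 F [ 0.4 -0.  -1.7] op 0.0197 gf 45.0
fed t 80.8 saw [-0.042  -0.0003] z 0.0345 F [-0.4 -0.7 -1.2] op 0.0195 gf 45.0
stop t 82.6 saw [-0.0421  0.0105] z 0.0344 F [-0.4 -9.8  0.9] op 0.0195 gf 45.0
left t 83.9 saw [-0.0427  0.0128] z 0.1491 F [-0.3  0.6  0.4] op 0.0249 gf 0.0
True
[]
```

View pics/v.png

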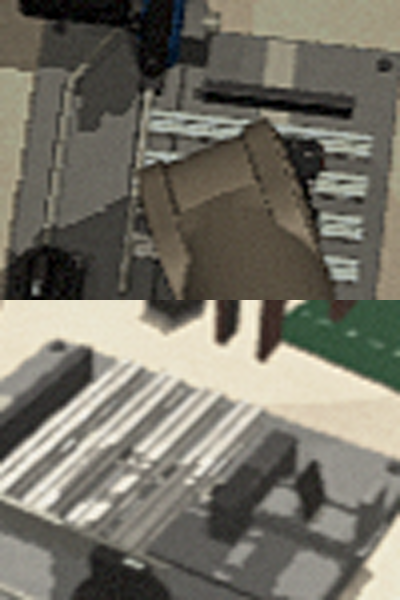

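Run:
```python
from h import *
X=-.1685
ctrl.move_ptp(s2w(X,0,.17),Q); claw.grip(.086,45)
for z in(.11,.085,.065,.047):
    ctrl.move_straight(s2w(X,0,z),.08)
    if abs(ctrl.current_ft_force()[2])>8: st("HIT"); raise SystemExit
claw.grip(.035,45); st("sq")
for k in range(1,20):
    x=X+.005*k; ctrl.move_straight(s2w(x,0,.047),.05)
    if k%4==0 or ctrl.current_opening()>.045: st(k)
    if ctrl.current_opening()>.045: claw.grip(.035,50)
for k in range(1,16):
    ctrl.move_straight(s2w(X+.095+.001*k,0,.047),.03); st(k)
    if ctrl.current_ft_force()[0]<-22: break
ctrl.wait(.3); st("end"); cv2.imwrite("pics/v2.png",cv2.resize(cam("side")["image"][180:255,205:305],None,fx=6,fy=6,interpolation=cv2.INTER_CUBIC))
```

```text
sq t 88.7 saw [-0.1686  0.0002] z 0.0474 F [-0.9 -0.9  9. ] op 0.0432 gf 45.0
4 t 89.7 saw [-1.491e-01  1.000e-04] z 0.0474 F [-2.4 -0.3  9.8] op 0.0436 gf 45.0
8 t 90.7 saw [-1.293e-01  1.000e-04] z 0.0474 F [-3.   0.8 11.5] op 0.0432 gf 45.0
12 t 91.7 saw [-0.1094  0.0002] z 0.0474 F [-5.  -0.6 10.9] op 0.0433 gf 45.0
16 t 92.7 saw [-0.0897  0.0002] z 0.0474 F [-5.1 -0.5 10.3] op 0.0431 gf 45.0
1 t 93.7 saw [-0.0745  0.0002] z 0.0474 F [-8.7 -0.2 13.3] op 0.0433 gf 45.0
2 t 94.0 saw [-0.0736  0.0002] z 0.0474 F [-7.6 -1.  15.1] op 0.0431 gf 45.0
3 t 94.2 saw [-0.0726  0.0001] z 0.0474 F [-8.7 -0.5 13.4] op 0.0434 gf 45.0
4 t 94.5 saw [-0.0716  0.0001] z 0.0474 F [-7.4  0.3 13.4] op 0.0429 gf 45.0
5 t 94.7 saw [-0.0706  0.0002] z 0.0474 F [-7.6 -0.9 12.7] op 0.0433 gf 45.0
6 t 95.0 saw [-0.0696  0.0001] z 0.0474 F [-8.4 -0.5 12.5] op 0.0434 gf 45.0
7 t 95.2 saw [-0.0689  0.0001] z 0.0474 F [-8.6  0.2 14.7] op 0.043 gf 45.0
8 t 95.5 saw [-0.0689  0.0001] z 0.0473 F [-12.4  -0.9  17.4] op 0.0432 gf 45.0
9 t 95.7 saw [-0.0689  0.0001] z 0.0472 F [-14.9  -0.   19.9] op 0.0435 gf 45.0
10 t 96.0 saw [-0.0689  0.0001] z 0.0472 F [-17.9  -0.7  22.7] op 0.0435 gf 45.0
11 t 96.2 saw [-0.0689  0.0001] z 0.0472 F [-21.9  -0.6  26.7] op 0.0433 gf 45.0
12 t 96.5 saw [-0.0689  0.0001] z 0.0471 F [-23.2   0.3  28.9] op 0.0435 gf 45.0
end t 96.8 saw [-0.0689  0.0001] z 0.0471 F [-22.8  -0.6  29.7] op 0.0435 gf 45.0
```

View pics/v2.png

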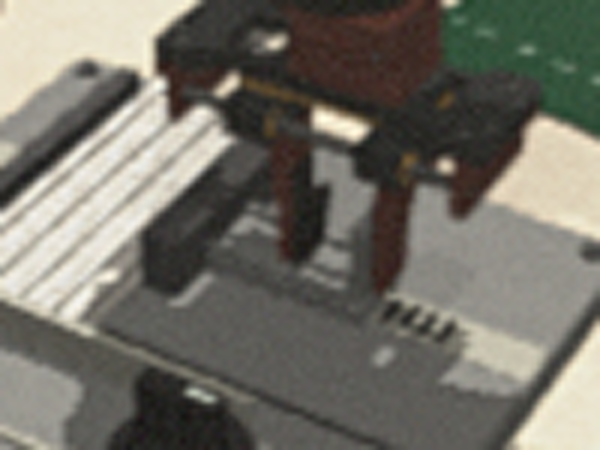

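Run:
```python
from h import *
ctrl.move_straight(s2w(-.0675,0,.047),.03); st()
claw.grip(.086,45); ctrl.wait(.2); st("open")
ctrl.move_straight(s2w(-.0675,0,.2),.12)
ctrl.move_ptp([.45,-.3,.3],ori(-.3)); st()
T=cam("top");S=cam("side")
cv2.imwrite("pics/v3.png",np.hstack([cv2.resize(d["image"][v:v+100,u:u+66],None,fx=6,fy=6,interpolation=cv2.INTER_CUBIC) for d,u,v in((T,225,135),(S,225,180))]))
cv2.imwrite("pics/topz.png",T["image"])
```

```text
t 97.2 saw [-0.0689  0.0002] z 0.0473 F [-3.   0.4 11.3] op 0.0432 gf 45.0
open t 98.2 saw [-0.0675 -0.    ] z 0.047 F [-0.   0.  -0.3] op 0.0858 gf 0.0
 t 100.9 saw [-0.1787 -0.3118] z 0.2996 F [0.4 1.4 0.4] op 0.0859 gf 0.0
```

View pics/v3.png

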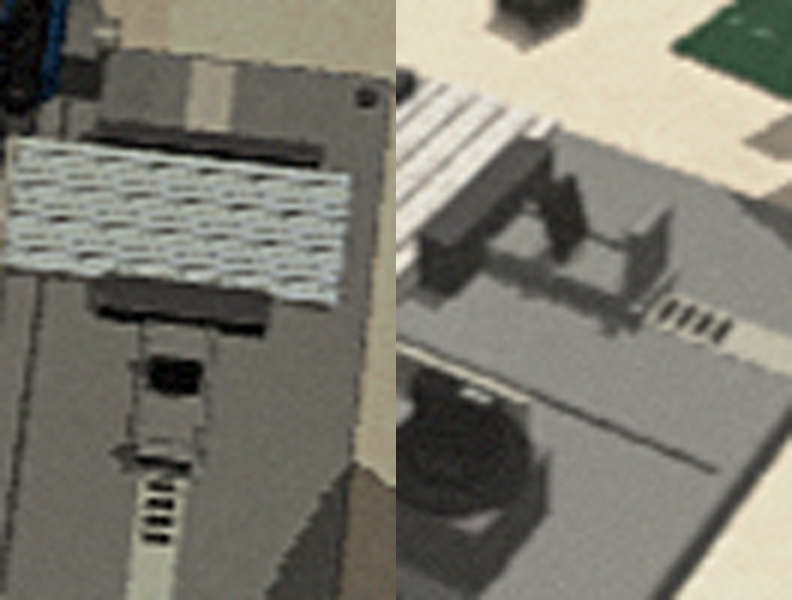

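Run:
```python
from h import *
for n,f,(u,v,w,h) in(("side","side0",(248,205,16,20)),("top","top0",(247,192,16,12))):
    a=cv2.imread(f"pics/{f}.png",0); b=cv2.cvtColor(cam(n)["image"],cv2.COLOR_BGR2GRAY)
    r=cv2.matchTemplate(b[v-5:v+h+5,u-5:u+w+5],a[v:v+h,u:u+w],cv2.TM_CCOEFF_NORMED); print(n,cv2.minMaxLoc(r), r[5,3:8].round(2))
```

```text
side (-0.24205879867076874, 0.9950171709060669, (0, 10), (5, 5)) [0.68 0.89 1.   0.89 0.68]
top (-0.48797163367271423, 0.9909416437149048, (6, 0), (5, 5)) [0.73 0.89 0.99 0.91 0.78]
```

The jaw and tab look the same as at the start, when the jaw was locked at 0.10, so the tab is free and the pawl is in its notch. Handing in.

```bash
python3 -c "
from h import *
print(ticket.close_job())"
```

```text
the job is handed in; nothing more can be done
None
```

The job is handed in at about 101 s, but no verdict came back: all four bars are packed in the vise against the length stop, the jaw is locked at 0.10, the offcut is in the bin, and the counter is at its zero stop.

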